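# Lap the knife blank on its sprung bed

### The job

Take the lapping block with the straight wooden bar grip and lap the pointed knife blank (not the plain square-ended bar) in one stroke: set the block flat at the tang end of the wide part of the blade, press until the sprung bed sinks about 5 mm, and, still pressing steadily, slide the block along the blade to the point end without lifting it or driving the bed to its stop. Then lift it off and put it back flat on the middle of the wooden rest it came from.

Things in the scene. Friction and masses are not known exactly. Their poses are not given: they have to be found in the camera images.
- lap_center (a point): Lapping block: dark iron sole 75 x 45 x 12 mm with an upright wooden bar grip, 62 mm long, 22 mm wide, reaching from 12 to 55 mm above the underside; about 0.35 kg. This point is its centre, 27.5 mm above the underside; x along sole and grip, y across the grip (the 22 mm to grasp), z up. It lies on one of two rests; the round knobbed puck on the other is not needed.
- blade (a point): Middle of the upper face of the knife blank: steel, wide part 240 mm long (x -120 to 120 mm), 44 mm wide, rounding to a point over the last 50 mm at +x; narrow tang at -x. x runs tang to point, z up. Fixed on its sprung bed and sinks with it. A block with its sole flush with an end of the wide part has its centre 82 mm from here. A like board beside it holds a square-ended bar, not needed.
- bed (a joint): How far the knife blank's bed (black, 250 x 55 mm, on rubber springs over a 300 x 70 mm board) is pressed straight down, in m: 0 unloaded, blank's face then 55 mm above the table; 0.014 at its stop. It takes about 2.3 N to start it and 1.2 N per mm (5 mm: about 8 N, the block's weight included). It springs back up.
- rest_top (a point): Middle of the upper face of the block's own wooden rest, a light wooden slab 110 x 80 x 12 mm fixed on the table; x along its 110 mm, z up. The block starts on it, roughly lengthwise.

How it is judged:
On the way, in this order (a step that is already met when the one before it is completed fails the run):
1. the block lies flat at the tang end of the knife blank, pressing its bed 1.5 to 11 mm down (x of lap_center in the frame of blade between -0.125 and -0.055 m and y of lap_center in the frame of blade between -0.02 and 0.02 m and z of lap_center in the frame of blade between 0.0225 and 0.0335 m and angle between lap_center's own z axis and vertical below 0.2 rad and value of joint bed between 0.0015 and 0.011 m), for 0.2 s.
2. still pressing, it passes the middle of the blade (x of lap_center in the frame of blade between -0.025 and 0.025 m and y of lap_center in the frame of blade between -0.02 and 0.02 m and z of lap_center in the frame of blade between 0.0225 and 0.0335 m and angle between lap_center's own z axis and vertical below 0.2 rad and value of joint bed between 0.0015 and 0.011 m), for 0.1 s.
3. still pressing, it reaches the point end (x of lap_center in the frame of blade between 0.055 and 0.125 m and y of lap_center in the frame of blade between -0.02 and 0.02 m and z of lap_center in the frame of blade between 0.0225 and 0.0335 m and angle between lap_center's own z axis and vertical below 0.2 rad and value of joint bed between 0.0015 and 0.011 m), for 0.2 s.
At the end, for the whole second after the job is handed in: The lapping block lies flat on its own rest, released, its centre within 30 mm of the rest's middle along each of its sides, and the knife blank's bed is fully up (x of lap_center in the frame of rest_top between -0.03 and 0.03 m and y of lap_center in the frame of rest_top between -0.03 and 0.03 m and z of lap_center in the frame of rest_top between 0.0225 and 0.0325 m and angle between lap_center's own z axis and vertical below 0.12 rad and value of joint bed below 0.001 m); the robot touches nothing.
It fails at once if the bed of the knife blank is pressed nearly to its stop (more than 12.5 mm) (value of joint bed above 0.0125 m).
It fails at once if the block loses its pressure over the middle of the blade (it is within 20 mm above the blade there and the bed is less than 1 mm down) (x of lap_center in the frame of blade between -0.05 and 0.05 m and y of lap_center in the frame of blade between -0.03 and 0.03 m and z of lap_center in the frame of blade below 0.0475 m and value of joint bed below 0.001 m).
It also fails if it takes over 50 s, if anything falls off the work surface, if the arm or the gripper's body presses on something with over 40 N, if the wrist force passes 120 N, or if a joint passes its speed limit or range.

### The arm

A 7-joint arm with a two-finger parallel gripper is mounted at the origin on the work surface. World frame = base frame: x ahead of the robot, y to its left, z up, the work surface at z = 0. Lengths are in m, angles in rad, forces in N, time in s.
With the tool pointing down it reaches from about 0.425 to 0.875 m from the base axis. Payload 8.4 kg.
Tool frame: the origin (TCP) lies on the centre line of the jaws, within the pads' length; the fingertips stand 25 mm ahead of it and the grasp point (between the pads) lies 6 mm ahead of it; z points along the fingers, y is the line along which they close (so a half turn about z gives the same grasp; the last joint's range is limited). The gripper opens to 85 mm and grips with 20 to 120 N. Pads are 22 mm wide; open, the fingers measure 114 mm over their backs; the gripper's body (76 mm by 85 mm) begins 54 mm behind the grasp point. The pads swing forward as they close: fully open they stand 13 mm farther back than shut.
Start: joints at [-1.379, 0.333, 0.04, 1.465, -0.013, 1.343, -0.059], TCP at [0.186, 0.623, 0.235] pointing down, gripper open.
Joint ranges: [-2.58, 2.58], [-0.38, 2.09], [-1.3, 1.39], [0.25, 2.4], [-1.5, 4.64], [0.08, 2.09], [-2.65, 2.65]. Speed limits (rad/s): [2.22, 2.22, 2.79, 2.79, 3.14, 3.14, 3.14].

### API

Orientations are given as a 3x3 rotation matrix whose columns are the frame's x, y, z axes.
In Python, from rig import arm, capture gives the robot as it stands.
- The arm moves only by the shell command python3 -m inch 'ROWS' [FORCE]. ROWS is JSON, a list of rows, each an object of numbers: "dx", "dy", "dz": the shift along the tool's x, y, z scaled (see below); "rx", "ry", "rz": the turn, a rotation vector about the tool's x, y, z scaled (see below); "grip": the gripper's target within -1 to 1 (fully open at 1, half-way at 0, shut at -1). In form: [{"dx": .., "dy": .., "dz": .., "rx": .., "ry": .., "rz": .., "grip": ..}, ...]. A call has 1 to 12 rows; each row shifts and turns the commanded pose from where the row before left it, along the tool's axes as they then stand; what a row does not reach is not made up. The controller multiplies each number of a shift by 0.04 m and each number of a turn by 0.08 rad. A row lasts 1/10 s, in which the tool goes at most 50 mm and 8.59 degrees, less where a joint would pass 70% of its speed; a pose out of reach is approached as far as the arm can. A call with a number of a shift or a turn outside -1 to 1 is refused whole. A call with a gripper value outside its range is refused whole. The fingers move at their own pace and stop on an object; FORCE is the grip in N (left out, the last holds). Time passes only in rows, so rows that do not move let the fingers close. It gives the time, the measured TCP pose, the force, the opening and the grip force at its end, in the units of the state.
- arm.observe(): the state, without advancing time (a new reading comes with each control period).
- capture(name): name is "scene" or "top" or "wrist"; returns a dict with "pixels" (400x640x3 uint8, red, green, blue), "vfov" (degrees; the focal length in pixels is half the picture's height over the tangent of half this angle, whatever the lens; pixels are square), "cx", "cy" (the principal point, pixels), "R" (3x3) and "t" (3): a world point X has camera coordinates R X + t. Camera axes: x right, y down, z forward; pixel columns grow to the right and rows downward; lengths in m; the calibration is good to about 2 mm. The wrist camera is an equidistant fisheye: a pixel r from the principal point sees the ray r / f radians off the axis. A picture is of the moment at which its call begins. There is no depth.
- arm.finish_job(): hands the job in; it is judged then, once.
The state is a dict: "time": time; "q": joint angles; "dq": joint speeds; "tau": joint torques, N m; "tcp_pos": TCP position; "ee_rot": TCP orientation; "force": force on the tool from outside, world axes, zero at the start; "moment": the same for the moment, N m; "grip_width": finger opening in m; "gripper_force": force on a finger pad.
Only numpy, scipy, OpenCV 4.12 (cv2) and the standard library are available. Lean on these libraries where they do the work, as an engineer would, in place of code of your own. Each camera call takes 0.05 s, during which the arm holds its last target. There are 200 camera calls.

## Working session

There is one attempt and no reset: what is moved stays moved. The work goes in short steps, Python scripts to look and compute and a shell command to move; the robot and the scene stay as the last step left them, time stands still between calls to the robot, and variables do not carry over. Pictures are saved under pics/ and viewed, at most 10 in all, crops included, and the job is handed in when it is done.

```bash
mkdir -p pics; cat > h.py <<'E'
import numpy as np,cv2,json
from rig import arm,capture
def shot(n,f):
    c=capture(n); cv2.imwrite(f'pics/{f}.png',cv2.cvtColor(c['pixels'],cv2.COLOR_RGB2BGR))
    json.dump({k:np.asarray(c[k]).tolist() for k in('vfov','cx','cy','R','t')}|{'n':n},open(f'pics/{f}.json','w'))
def ray(f,u,v):
    c=json.load(open(f'pics/{f}.json'));R=np.array(c['R']);t=np.array(c['t'])
    F=200/np.tan(np.radians(c['vfov'])/2);d=np.array([u-c['cx'],v-c['cy']])/F
    if c['n']=='wrist':
        r=np.linalg.norm(d)+1e-12;d=np.r_[d/r*np.sin(r),np.cos(r)]
    else: d=np.r_[d,1]
    d=R.T@d;return -R.T@t,d/np.linalg.norm(d)
def atz(f,u,v,z):
    o,d=ray(f,u,v);return o+d*(z-o[2])/d[2]
def tri(*obs):
    A=0;b=0
    for f,u,v in obs:
        o,d=ray(f,u,v);P=np.eye(3)-np.outer(d,d);A=A+P;b=b+P@o
    return np.linalg.solve(A,b)
E
python3 - <<'E'
from h import *
for n in('scene','top','wrist'): shot(n,n+'0')
a=[cv2.imread(f'pics/{n}0.png') for n in('scene','top')]
s=arm.observe();print(s['time'],s['tcp_pos'],s['ee_rot'],s['grip_width'],s['force'])
E
```

```text
0.15 [0.18625726 0.62238387 0.23472186] [[-9.58025594e-01  2.86682539e-01 -2.89800307e-04]
 [ 2.86682677e-01  9.58024830e-01 -1.21166573e-03]
 [-6.97275184e-05 -1.24388751e-03 -9.99999224e-01]] 0.08540463312346057 [-1.04602319  0.23580576  0.6634519 ]
```

View pics/top0.png

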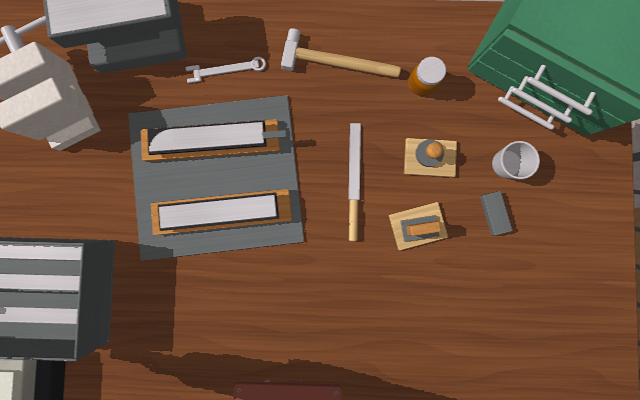

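View pics/scene0.png

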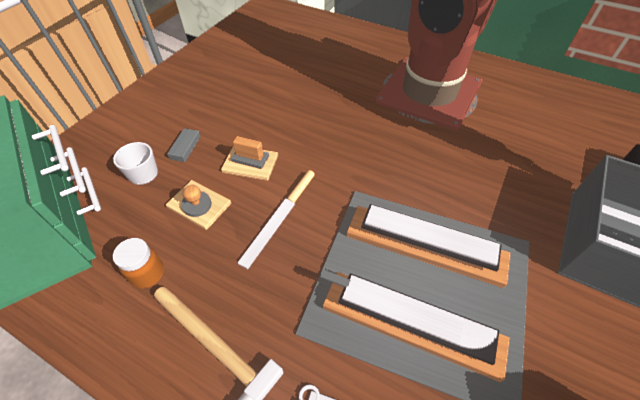

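```bash
python3 - <<'E'
from h import *
t=cv2.imread('pics/top0.png');s=cv2.imread('pics/scene0.png')
def cr(i,x,y,w,h,k):
    o=cv2.resize(i[y:y+h,x:x+w],None,fx=k,fy=k,interpolation=cv2.INTER_CUBIC)
    for a in range(0,w,10): cv2.putText(o,str(x+a),(a*k,8),0,.3,(0,255,255),1);o[10:14,a*k]=(0,255,255)
    for a in range(0,h,10): cv2.putText(o,str(y+a),(0,a*k+4),0,.3,(0,255,255),1);o[a*k,20:24]=(0,255,255)
    return o
cv2.imwrite('pics/c1.png',np.vstack([np.hstack([cr(t,385,195,70,60,5),cr(s,215,130,70,60,5)]),np.zeros((4,700,3),np.uint8),cr(t,130,105,175,70,4)]))
cv2.imwrite('pics/c2.png',cr(s,315,260,200,120,4))
for p in([0,0,0],[.186,.623,.2],[.5,0,0],[0,.6,0],[0,-.6,0]):
  for n in('top0','scene0'):
    c=json.load(open(f'pics/{n}.json'));q=np.array(c['R'])@p+c['t'];F=200/np.tan(np.radians(c['vfov'])/2)
    print(p,n,q[:2]/q[2]*F+[c['cx'],c['cy']],q[2])
E
```

```text
[0, 0, 0] top0 [286.80265714 437.74495346] 0.8549238325528203
[0, 0, 0] scene0 [429.21851051  91.64643047] 1.0241478843709833
[0.186, 0.623, 0.2] top0 [-89.06827958 375.23535444] 0.6749413263964099
[0.186, 0.623, 0.2] scene0 [801.13544897 167.16380268] 0.5848339482328986
[0.5, 0, 0] top0 [293.63940232 203.00148125] 0.8890413106634033
[0.5, 0, 0] scene0 [348.8751432  224.10936294] 0.7607896548739235
[0, 0.6, 0] top0 [  7.32194124 428.83462064] 0.8615185727042418
[0, 0.6, 0] scene0 [681.8988224  170.16751892] 0.8492034095561993
[0, -0.6, 0] top0 [570.62862705 446.79382057] 0.8483290924013989
[0, -0.6, 0] scene0 [250.26900696  36.03738958] 1.1990923591857672
```

View pics/c1.png

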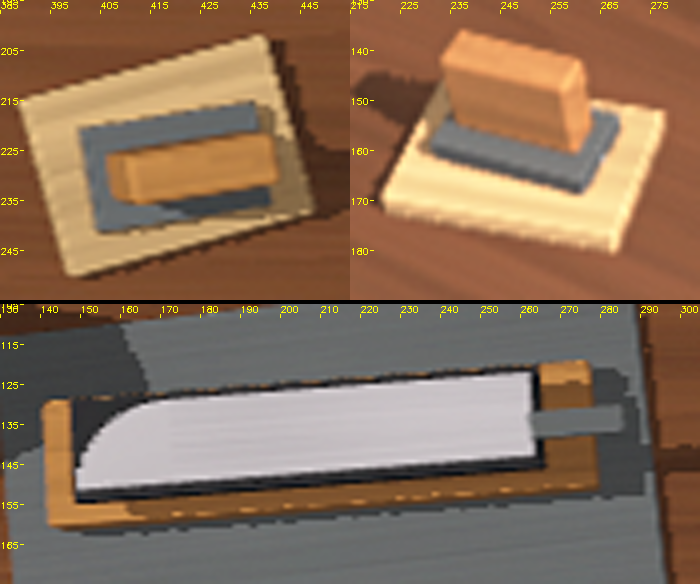

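View pics/c2.png

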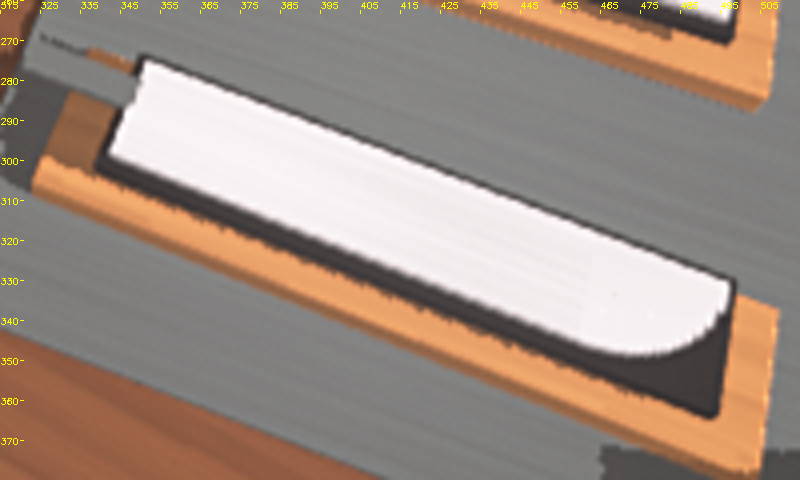

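View pics/wrist0.png

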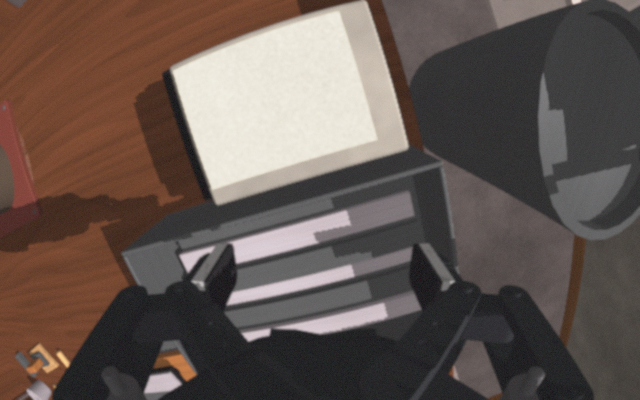

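```bash
python3 - <<'E'
from h import *
T=lambda u,v:('top0',385+u/5-.4,195+v/5-.4);S=lambda u,v:('scene0',215+(u-350)/5-.4,130+v/5-.4)
TB=lambda u,v:('top0',130+u/4-.4,105+(v-304)/4-.4);SB=lambda u,v:('scene0',315+u/4-.4,260+v/4-.4)
P={}
for k,a,b in(('gA',T(128,153),S(572,72)),('gB',T(268,134),S(443,52)),('gC',T(278,182),S(462,30)),('gD',T(133,203),S(585,62)),
 ('r++',T(20,100),S(615,243)),('r+-',T(265,35),S(383,202)),('r-+',T(70,277),S(665,112)),
 ('E',TB(532,372),SB(110,157)),('F',TB(536,456),SB(145,57)),('tip',TB(77,490),SB(735,280))):
    P[k]=tri(a,b);print(k,P[k].round(4))
g=sum(P['g'+c] for c in'ABCD')/4;print('grip',g)
d=P['gA']+P['gD']-P['gB']-P['gC'];print('grip yaw',np.degrees(np.arctan2(d[1],d[0])),np.linalg.norm(d)/2)
print('rest',(P['r+-']+P['r-+'])/2, 'yaws',[np.degrees(np.arctan2(*(P['r++']-P['r+-'])[[1,0]]))])
R=[atz('top0',*T(*c)[1:],.012) for c in((20,100),(265,35),(315,212),(70,277))];print('rest top-only',np.mean(R,0));d=R[0]+R[3]-R[1]-R[2];print(np.degrees(np.arctan2(d[1],d[0])),np.linalg.norm(d)/2)
d=P['tip']-P['F'];print('blade',np.linalg.norm(d),np.degrees(np.arctan2(d[1],d[0])),np.linalg.norm(P['E']-P['F']))
u=d/np.linalg.norm(d);print('mid', (P['E']+P['F'])/2+.12*u)
e=[atz('top0',*TB(*c)[1:],.055) for c in((532,372),(536,456),(77,490))];print('toponly',np.round(e,4),(e[0]+e[1])/2+.5*(e[2]-e[1]))
e=[atz('scene0',*SB(*c)[1:],.055) for c in((110,157),(145,57),(735,280))];print('sceneonly',np.round(e,4),(e[0]+e[1])/2+.5*(e[2]-e[1]))
E
```

```text
gA [ 0.458  -0.2392  0.0778]
gB [ 0.468  -0.2991  0.07  ]
gC [ 0.4485 -0.3048  0.0646]
gD [ 0.4384 -0.2461  0.0639]
r++ [ 0.4803 -0.2101  0.0056]
r+- [ 0.5111 -0.3162  0.0059]
r-+ [ 0.4042 -0.2321  0.0098]
E [0.6691 0.0677 0.0494]
F [0.6236 0.0624 0.0546]
tip [0.5991 0.3033 0.0557]
grip [ 0.45321536 -0.27231964  0.06907835]
grip yaw 99.64255921025904 0.06024155376748862
rest [ 0.45766811 -0.27416872  0.00783565] yaws [np.float64(106.215603397793)]
rest top-only [ 0.45705707 -0.27206358  0.012     ]
106.26553623359595 0.11015393616250005
blade 0.24216040707304612 95.80202909301079 0.046120761324443225
mid [0.63418637 0.18442753 0.05256582]
toponly [[0.6676 0.0672 0.055 ]
 [0.6229 0.0636 0.055 ]
 [0.5991 0.3043 0.055 ]] [0.63333796 0.18575183 0.055     ]
sceneonly [[0.6714 0.0683 0.055 ]
 [0.6243 0.0612 0.055 ]
 [0.599  0.3028 0.055 ]] [0.63518678 0.18553427 0.055     ]
```

```bash
cat >> h.py <<'E'
def need(pos,yaw=None):
    s=arm.observe();R=np.array(s['ee_rot']);p=np.array(s['tcp_pos']);rz=0
    print('t',s['time'],'tcp',p.round(4),'F',np.round(s['force'],1),'w',round(s['grip_width'],4),'gf',round(s['gripper_force'],1),'q',np.round(s['q'],2))
    if yaw is not None:
        c=np.cos(np.radians(yaw)),np.sin(np.radians(yaw)),0;X=np.array(c);Z=np.array([0,0,-1.]);Rd=np.c_[X,np.cross(Z,X),Z]
        print('shift(in the turned frame)',((Rd.T@(np.array(pos)-p))/.04).round(2),'turn',(cv2.Rodrigues(R.T@Rd)[0].ravel()/.08).round(2))
    print('shift(now)',(R.T@(np.array(pos)-p)/.04).round(2))
E
python3 -m inch '[{"dz":-1},{"dz":-1,"dx":-0.4,"dy":-0.2},{"dx":-0.93,"dy":-0.61},{"dx":-0.93,"dy":-0.61},{"dx":-0.93,"dy":-0.61},{"dx":-0.93,"dy":-0.61},{"dx":-0.93,"dy":-0.61},{"dx":-0.93,"dy":-0.61},{"dx":-0.93,"dy":-0.61},{"dx":-0.93,"dy":-0.61},{"dx":-0.93,"dy":-0.61},{"dx":-0.93,"dy":-0.61}]' 60
python3 -c "
from h import *
need([.455,-.272,.2],99.6)"
```

```text
t 0.15 tcp [0.1863 0.6224 0.2347] F [-1.   0.2  0.7] w 0.0854 gf 0.0 q [-1.38  0.33  0.04  1.47 -0.01  1.34 -0.06]
shift(in the turned frame) [-23.17   2.9    0.87] turn [-1.000e-02  1.000e-02  1.391e+01]
shift(now) [-12.85 -19.49   0.89]invalid input
```

```bash
python3 -m inch '[{"dx":0,"dy":0,"dz":-1,"rx":0,"ry":0,"rz":0,"grip":1},{"dx":-0.4,"dy":-0.2,"dz":-1,"rx":0,"ry":0,"rz":0,"grip":1},{"dx":-0.93,"dy":-0.61,"dz":0,"rx":0,"ry":0,"rz":0,"grip":1},{"dx":-0.93,"dy":-0.61,"dz":0,"rx":0,"ry":0,"rz":0,"grip":1},{"dx":-0.93,"dy":-0.61,"dz":0,"rx":0,"ry":0,"rz":0,"grip":1},{"dx":-0.93,"dy":-0.61,"dz":0,"rx":0,"ry":0,"rz":0,"grip":1},{"dx":-0.93,"dy":-0.61,"dz":0,"rx":0,"ry":0,"rz":0,"grip":1},{"dx":-0.93,"dy":-0.61,"dz":0,"rx":0,"ry":0,"rz":0,"grip":1},{"dx":-0.93,"dy":-0.61,"dz":0,"rx":0,"ry":0,"rz":0,"grip":1},{"dx":-0.93,"dy":-0.61,"dz":0,"rx":0,"ry":0,"rz":0,"grip":1},{"dx":-0.93,"dy":-0.61,"dz":0,"rx":0,"ry":0,"rz":0,"grip":1},{"dx":-0.93,"dy":-0.61,"dz":0,"rx":0,"ry":0,"rz":0,"grip":1}]' 60
python3 -c "
from h import *
need([.455,-.272,.2],99.6)"
```

```text
time: 1.35
tcp_pos: [0.4866, 0.2684, 0.3154]
ee_rot: [[-0.958, 0.287, -0.0], [0.287, 0.958, 0.0], [0.0, 0.0, -1.0]]
force: [0.2, 0.5, -0.1]
grip_width: 0.0855
gripper_force: 0.0
t 1.35 tcp [0.4866 0.2684 0.3154] F [ 0.2  0.5 -0.1] w 0.0855 gf 0.0 q [-0.9   0.11  0.35  1.59 -0.04  1.46  0.73]
shift(in the turned frame) [-13.19  -3.03   2.88] turn [-0.   -0.   13.91]
shift(now) [ -3.12 -13.17   2.88]
```

```bash
python3 -m inch '[{"dx":-0.26,"dy":-1,"dz":0,"rx":0,"ry":0,"rz":0,"grip":1},{"dx":-0.26,"dy":-1,"dz":0,"rx":0,"ry":0,"rz":0,"grip":1},{"dx":-0.26,"dy":-1,"dz":0,"rx":0,"ry":0,"rz":0,"grip":1},{"dx":-0.26,"dy":-1,"dz":0,"rx":0,"ry":0,"rz":0,"grip":1},{"dx":-0.26,"dy":-1,"dz":0,"rx":0,"ry":0,"rz":0,"grip":1},{"dx":-0.26,"dy":-1,"dz":0,"rx":0,"ry":0,"rz":0,"grip":1},{"dx":-0.26,"dy":-1,"dz":0,"rx":0,"ry":0,"rz":0,"grip":1},{"dx":-0.26,"dy":-1,"dz":0,"rx":0,"ry":0,"rz":0,"grip":1},{"dx":-0.26,"dy":-1,"dz":0,"rx":0,"ry":0,"rz":0,"grip":1},{"dx":-0.26,"dy":-1,"dz":0,"rx":0,"ry":0,"rz":0,"grip":1},{"dx":-0.26,"dy":-1,"dz":0,"rx":0,"ry":0,"rz":0,"grip":1},{"dx":-0.26,"dy":-1,"dz":0,"rx":0,"ry":0,"rz":0,"grip":1}]' 60
python3 -m inch '[{"dx":0,"dy":-1,"dz":0,"rx":0,"ry":0,"rz":1,"grip":1},{"dx":0,"dy":0,"dz":0,"rx":0,"ry":0,"rz":1,"grip":1},{"dx":0,"dy":0,"dz":0,"rx":0,"ry":0,"rz":1,"grip":1},{"dx":0,"dy":0,"dz":0,"rx":0,"ry":0,"rz":1,"grip":1},{"dx":0,"dy":0,"dz":0,"rx":0,"ry":0,"rz":1,"grip":1},{"dx":0,"dy":0,"dz":0,"rx":0,"ry":0,"rz":1,"grip":1},{"dx":0,"dy":0,"dz":0,"rx":0,"ry":0,"rz":1,"grip":1},{"dx":0,"dy":0,"dz":0,"rx":0,"ry":0,"rz":1,"grip":1},{"dx":0,"dy":0,"dz":0,"rx":0,"ry":0,"rz":1,"grip":1},{"dx":0,"dy":0,"dz":0,"rx":0,"ry":0,"rz":1,"grip":1},{"dx":0,"dy":0,"dz":0,"rx":0,"ry":0,"rz":1,"grip":1},{"dx":0,"dy":0,"dz":0,"rx":0,"ry":0,"rz":1,"grip":1}]' >/dev/null
python3 -c "
from h import *
need([.455,-.272,.18],99.6)"
```

```text
time: 2.55
tcp_pos: [0.4672, -0.2272, 0.3156]
ee_rot: [[-0.958, 0.286, 0.001], [0.286, 0.958, 0.0], [-0.0, 0.001, -1.0]]
force: [-0.7, -0.2, -0.9]
grip_width: 0.0855
gripper_force: 0.0
t 3.75 tcp [ 0.4561 -0.2639  0.3153] F [-0.2 -0.6 -0.1] w 0.0852 gf 0.0 q [-0.46  0.03  0.93  1.67 -0.03  1.45  0.8 ]
shift(in the turned frame) [-0.2  -0.06  3.38] turn [-0.   -0.    1.86]
shift(now) [-0.19 -0.09  3.38]
```

```bash
python3 -m inch '[{"dx":-0.2,"dy":0,"dz":1,"rx":0,"ry":0,"rz":0.93,"grip":1},{"dx":0,"dy":0,"dz":1,"rx":0,"ry":0,"rz":0.93,"grip":1},{"dx":0,"dy":0,"dz":1,"rx":0,"ry":0,"rz":0,"grip":1},{"dx":0,"dy":0,"dz":0.5,"rx":0,"ry":0,"rz":0,"grip":1},{"dx":0,"dy":0,"dz":0,"rx":0,"ry":0,"rz":0,"grip":1}]'
python3 -c "
from h import *
shot('wrist','w1')"
```

```text
time: 4.25
tcp_pos: [0.457, -0.2706, 0.1728]
ee_rot: [[-0.17, 0.985, -0.005], [0.985, 0.17, 0.001], [0.002, -0.005, -1.0]]
force: [0.9, -0.2, 0.1]
grip_width: 0.0854
gripper_force: 0.0
```

View pics/w1.png

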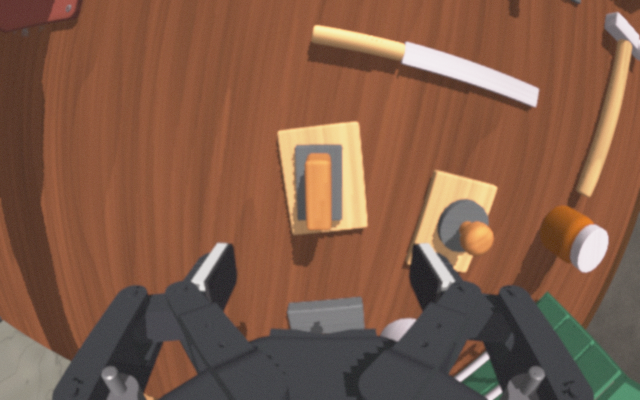

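```bash
python3 - <<'E'
from h import *
A=lambda L,z:np.array([atz('w1',u,v,z) for u,v in L])
g=A([(307,163),(331,163),(331,229),(306,230)],.067);print(g.round(4),g.mean(0));d=g[0]+g[1]-g[2]-g[3];print(np.degrees(np.arctan2(d[1],d[0])),np.linalg.norm(d)/2)
g=A([(296,146),(341,145),(341,220),(297,221)],.024);print('sole',g.mean(0));d=g[0]+g[1]-g[2]-g[3];print(np.degrees(np.arctan2(d[1],d[0])),np.linalg.norm(d)/2)
g=A([(278,130),(358,122),(367,227),(292,236)],.012);print('rest',g.mean(0));d=g[0]+g[1]-g[2]-g[3];print(np.degrees(np.arctan2(d[1],d[0])),np.linalg.norm(d)/2)
T=lambda u,v:('top0',385+u/5-.4,195+v/5-.4)
print(tri(('w1',319,196),T(203,168)), tri(('w1',324,179),T(168,156)))
need([.454,-.272,.1],99)
E
```

```text
[[ 0.4395 -0.2484  0.067 ]
 [ 0.4585 -0.2451  0.067 ]
 [ 0.4687 -0.3014  0.067 ]
 [ 0.4478 -0.306   0.067 ]] [ 0.45361989 -0.27522379  0.067     ]
99.19488519876751 0.05765215985012967
sole [ 0.4529104  -0.27542424  0.024     ]
99.99973903050072 0.0748001524823428
rest [ 0.45775041 -0.27439992  0.012     ]
105.90078971495487 0.11048190878216892
[ 0.45298442 -0.26645614  0.09108156] [ 0.4570433  -0.26956421  0.0233024 ]
t 4.3 tcp [ 0.458  -0.2713  0.1748] F [ 0.2 -0.9  0.5] w 0.0854 gf 0.0 q [-0.39  0.19  0.95  1.87 -0.16  1.17  0.78]
shift(in the turned frame) [-0.   -0.1   1.87] turn [-0.03 -0.01  0.17]
shift(now) [-0.   -0.1   1.87]
```

```bash
python3 -m inch '[{"dx":-0.06,"dy":-0.13,"dz":1,"rx":0,"ry":0,"rz":0,"grip":1},{"dx":0,"dy":0,"dz":0.9,"rx":0,"ry":0,"rz":0,"grip":0.4},{"dx":0,"dy":0,"dz":0.5,"rx":0,"ry":0,"rz":0,"grip":0.1},{"dx":0,"dy":0,"dz":0.4,"rx":0,"ry":0,"rz":0,"grip":0.1},{"dx":0,"dy":0,"dz":0.14,"rx":0,"ry":0,"rz":0,"grip":0.1},{"dx":0,"dy":0,"dz":0,"rx":0,"ry":0,"rz":0,"grip":0.1},{"dx":0,"dy":0,"dz":0,"rx":0,"ry":0,"rz":0,"grip":0.1}]' 60
python3 -c "
from h import *
need([.4532,-.2745,.056],99.5)"
```

```text
time: 5.0
tcp_pos: [0.4549, -0.2753, 0.0591]
ee_rot: [[-0.17, 0.985, 0.002], [0.985, 0.17, -0.001], [-0.001, 0.002, -1.0]]
force: [-0.4, -0.2, -1.2]
grip_width: 0.047
gripper_force: 0.0
t 5.0 tcp [ 0.4549 -0.2753  0.0591] F [-0.4 -0.2 -1.2] w 0.047 gf 0.0 q [-0.28  0.36  0.87  1.98 -0.34  0.95  0.93]
shift(in the turned frame) [ 0.03 -0.04  0.08] turn [0.02 0.01 0.07]
shift(now) [ 0.03 -0.04  0.08]
```

```bash
python3 -m inch '[{"dx":0,"dy":-0.04,"dz":0.07,"rx":0,"ry":0,"rz":0.07,"grip":0},{"dx":0,"dy":0,"dz":0,"rx":0,"ry":0,"rz":0,"grip":-0.3},{"dx":0,"dy":0,"dz":0,"rx":0,"ry":0,"rz":0,"grip":-0.7},{"dx":0,"dy":0,"dz":0,"rx":0,"ry":0,"rz":0,"grip":-1},{"dx":0,"dy":0,"dz":0,"rx":0,"ry":0,"rz":0,"grip":-1},{"dx":0,"dy":0,"dz":0,"rx":0,"ry":0,"rz":0,"grip":-1}]' 90
python3 -c "
from h import *
need([.4532,-.2745,.056],99.5)"
python3 -m inch '[{"dx":0,"dy":0,"dz":-0.5,"rx":0,"ry":0,"rz":0,"grip":-1},{"dx":0,"dy":0,"dz":-1,"rx":0,"ry":0,"rz":0,"grip":-1},{"dx":0,"dy":0,"dz":-1,"rx":0,"ry":0,"rz":0,"grip":-1},{"dx":0,"dy":0,"dz":0,"rx":0,"ry":0,"rz":0,"grip":-1},{"dx":0,"dy":0,"dz":0,"rx":0,"ry":0,"rz":0,"grip":-1},{"dx":0,"dy":0,"dz":0,"rx":0,"ry":0,"rz":0,"grip":-1}]'
python3 -c "
from h import *
shot('wrist','w2');shot('top','top2');shot('scene','sc2')
need([.642,.103,.15],95.8)"
```

```text
time: 5.6
tcp_pos: [0.4529, -0.2751, 0.0557]
ee_rot: [[-0.165, 0.986, 0.001], [0.986, 0.165, 0.0], [-0.0, 0.001, -1.0]]
force: [-0.9, 1.0, 5.7]
grip_width: 0.0198
gripper_force: 88.7
t 5.6 tcp [ 0.4529 -0.2751  0.0557] F [-0.9  1.   5.7] w 0.0198 gf 88.7 q [-0.28  0.36  0.87  1.99 -0.34  0.95  0.93]
shift(in the turned frame) [ 0.01  0.01 -0.01] turn [ 0.01  0.   -0.  ]
shift(now) [ 0.01  0.01 -0.01]
time: 6.2
tcp_pos: [0.4518, -0.2744, 0.1538]
ee_rot: [[-0.165, 0.986, -0.002], [0.986, 0.165, 0.001], [0.001, -0.001, -1.0]]
force: [-0.1, 0.4, -4.1]
grip_width: 0.02
gripper_force: 89.1
t 6.35 tcp [ 0.4517 -0.2747  0.1538] F [ 0.9  0.5 -2.2] w 0.0195 gf 89.1 q [-0.39  0.21  0.96  1.9  -0.19  1.13  0.81]
shift(in the turned frame) [8.91 5.69 0.1 ] turn [-0.03 -0.01  0.8 ]
shift(now) [8.53 6.25 0.09]
```

View pics/w2.png

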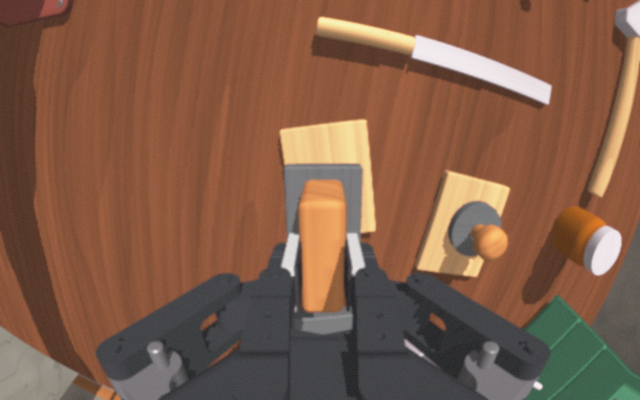

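```bash
python3 -m inch '[{"dx":0.85,"dy":0.62,"dz":0,"rx":0,"ry":0,"rz":0,"grip":-1},{"dx":0.85,"dy":0.62,"dz":0,"rx":0,"ry":0,"rz":0,"grip":-1},{"dx":0.85,"dy":0.62,"dz":0,"rx":0,"ry":0,"rz":0,"grip":-1},{"dx":0.85,"dy":0.62,"dz":0,"rx":0,"ry":0,"rz":0,"grip":-1},{"dx":0.85,"dy":0.62,"dz":0,"rx":0,"ry":0,"rz":0,"grip":-1},{"dx":0.85,"dy":0.62,"dz":0,"rx":0,"ry":0,"rz":0,"grip":-1},{"dx":0.85,"dy":0.62,"dz":0,"rx":0,"ry":0,"rz":0,"grip":-1},{"dx":0.85,"dy":0.62,"dz":0,"rx":0,"ry":0,"rz":0,"grip":-1},{"dx":0.85,"dy":0.62,"dz":0,"rx":0,"ry":0,"rz":0,"grip":-1},{"dx":0.85,"dy":0.62,"dz":0,"rx":0,"ry":0,"rz":0,"grip":-1},{"dx":0,"dy":0,"dz":0,"rx":0,"ry":0,"rz":0.8,"grip":-1},{"dx":0,"dy":0,"dz":0,"rx":0,"ry":0,"rz":0,"grip":-1}]'
python3 -c "
from h import *
shot('wrist','w3')
need([.6426,.1004,.105],95.8)"
```

```text
time: 7.55
tcp_pos: [0.6407, 0.1022, 0.1533]
ee_rot: [[-0.103, 0.995, -0.002], [0.995, 0.103, -0.002], [-0.002, -0.003, -1.0]]
force: [-1.0, -1.1, -3.1]
grip_width: 0.0196
gripper_force: 89.2
t 7.6 tcp [0.6406 0.1005 0.1537] F [-0.  -0.4 -3.3] w 0.0195 gf 89.2 q [-0.79  0.47  0.76  1.6  -0.33  1.21  0.14]
shift(in the turned frame) [-0.01  0.05  1.22] turn [-0.03  0.02  0.02]
shift(now) [-0.01  0.05  1.22]
```

View pics/w3.png

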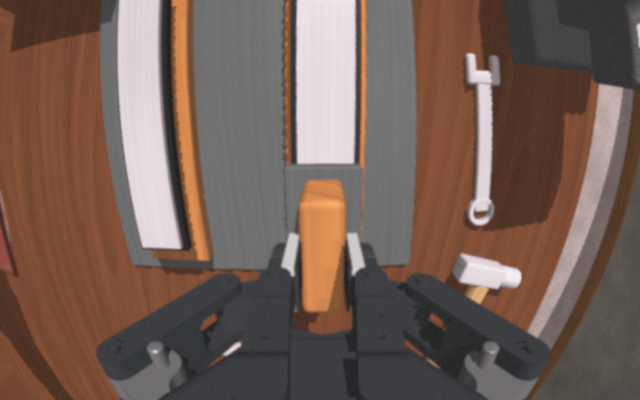

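```bash
python3 - <<'E'
from h import *
s=arm.observe();R=np.array(s['ee_rot'])
for a in((296,160),(357,160),(297,30),(354,30)): print(((atz('w3',*a,.055)-s['tcp_pos'])@R).round(4))
E
python3 -m inch '[{"dx":0,"dy":0.03,"dz":0.6,"rx":0.02,"ry":0,"rz":0,"grip":-1},{"dx":0,"dy":0,"dz":0.5,"rx":0,"ry":0,"rz":0,"grip":-1},{"dx":0,"dy":0,"dz":0.15,"rx":0,"ry":0,"rz":0,"grip":-1},{"dx":0,"dy":0,"dz":0,"rx":0,"ry":0,"rz":0,"grip":-1},{"dx":0,"dy":0,"dz":0,"rx":0,"ry":0,"rz":0,"grip":-1}]'
```

```text
[ 0.0303 -0.0208  0.0987]
[0.0303 0.0267 0.0986]
[ 0.1313 -0.0194  0.0985]
[0.1315 0.0234 0.0985]
time: 8.1
tcp_pos: [0.6426, 0.1005, 0.106]
ee_rot: [[-0.101, 0.995, -0.001], [0.995, 0.101, -0.0], [-0.0, -0.001, -1.0]]
force: [0.1, -0.1, -2.4]
grip_width: 0.0197
gripper_force: 89.0
```

```bash
python3 -m inch '[{"dx":0,"dy":0.03,"dz":0.08,"rx":0,"ry":0,"rz":0,"grip":-1},{"dx":0,"dy":0,"dz":0.08,"rx":0,"ry":0,"rz":0,"grip":-1},{"dx":0,"dy":0,"dz":0.06,"rx":0,"ry":0,"rz":0,"grip":-1},{"dx":0,"dy":0,"dz":0,"rx":0,"ry":0,"rz":0,"grip":-1}]'; python3 -m inch '[{"dx":0,"dy":0,"dz":0.06,"rx":0,"ry":0,"rz":0,"grip":-1},{"dx":0,"dy":0,"dz":0,"rx":0,"ry":0,"rz":0,"grip":-1}]'
```

```text
time: 8.5
tcp_pos: [0.644, 0.1015, 0.0967]
ee_rot: [[-0.102, 0.995, -0.0], [0.995, 0.102, 0.0], [0.0, -0.0, -1.0]]
force: [0.9, -0.3, 1.9]
grip_width: 0.02
gripper_force: 89.8
time: 8.7
tcp_pos: [0.644, 0.1015, 0.0943]
ee_rot: [[-0.101, 0.995, -0.0], [0.995, 0.101, 0.0], [0.0, -0.0, -1.0]]
force: [1.6, 0.4, 4.1]
grip_width: 0.0198
gripper_force: 90.1
```

```bash
python3 -m inch '[{"dx":0,"dy":0,"dz":0.03,"rx":0,"ry":0,"rz":0,"grip":-1},{"dx":0,"dy":0,"dz":0,"rx":0,"ry":0,"rz":0,"grip":-1},{"dx":0,"dy":0,"dz":0,"rx":0,"ry":0,"rz":0,"grip":-1},{"dx":0,"dy":0,"dz":0,"rx":0,"ry":0,"rz":0,"grip":-1},{"dx":0.1,"dy":0,"dz":0,"rx":0,"ry":0,"rz":0,"grip":-1},{"dx":0.15,"dy":0,"dz":0,"rx":0,"ry":0,"rz":0,"grip":-1},{"dx":0.15,"dy":0,"dz":0,"rx":0,"ry":0,"rz":0,"grip":-1},{"dx":0.15,"dy":0,"dz":0,"rx":0,"ry":0,"rz":0,"grip":-1}]'
```

```text
time: 9.5
tcp_pos: [0.6418, 0.1214, 0.0934]
ee_rot: [[-0.1, 0.995, -0.0], [0.995, 0.1, -0.002], [-0.002, -0.0, -1.0]]
force: [1.2, -5.6, 6.8]
grip_width: 0.0199
gripper_force: 90.3
```

```bash
python3 -m inch '[{"dx":0.15,"dy":0,"dz":0,"rx":0,"ry":0,"rz":0,"grip":-1},{"dx":0.15,"dy":0,"dz":0,"rx":0,"ry":0,"rz":0,"grip":-1},{"dx":0.15,"dy":0,"dz":0,"rx":0,"ry":0,"rz":0,"grip":-1},{"dx":0.15,"dy":0,"dz":0,"rx":0,"ry":0,"rz":0,"grip":-1},{"dx":0.15,"dy":0,"dz":0,"rx":0,"ry":0,"rz":0,"grip":-1},{"dx":0.15,"dy":0,"dz":0,"rx":0,"ry":0,"rz":0,"grip":-1},{"dx":0.15,"dy":0,"dz":0,"rx":0,"ry":0,"rz":0,"grip":-1},{"dx":0.15,"dy":0,"dz":0,"rx":0,"ry":0,"rz":0,"grip":-1},{"dx":0.15,"dy":0,"dz":0,"rx":0,"ry":0,"rz":0,"grip":-1},{"dx":0.15,"dy":0,"dz":0,"rx":0,"ry":0,"rz":0,"grip":-1}]'
```

```text
time: 10.5
tcp_pos: [0.6359, 0.1811, 0.0933]
ee_rot: [[-0.1, 0.995, -0.0], [0.995, 0.1, -0.002], [-0.002, -0.0, -1.0]]
force: [0.8, -6.0, 7.0]
grip_width: 0.0202
gripper_force: 90.4
```

```bash
python3 -m inch '[{"dx":0.15,"dy":0,"dz":0,"rx":0,"ry":0,"rz":0,"grip":-1},{"dx":0.15,"dy":0,"dz":0,"rx":0,"ry":0,"rz":0,"grip":-1},{"dx":0.15,"dy":0,"dz":0,"rx":0,"ry":0,"rz":0,"grip":-1},{"dx":0.15,"dy":0,"dz":0,"rx":0,"ry":0,"rz":0,"grip":-1},{"dx":0.15,"dy":0,"dz":0,"rx":0,"ry":0,"rz":0,"grip":-1},{"dx":0.15,"dy":0,"dz":0,"rx":0,"ry":0,"rz":0,"grip":-1},{"dx":0.15,"dy":0,"dz":0,"rx":0,"ry":0,"rz":0,"grip":-1},{"dx":0.15,"dy":0,"dz":0,"rx":0,"ry":0,"rz":0,"grip":-1},{"dx":0.15,"dy":0,"dz":0,"rx":0,"ry":0,"rz":0,"grip":-1},{"dx":0.15,"dy":0,"dz":0,"rx":0,"ry":0,"rz":0,"grip":-1},{"dx":0.15,"dy":0,"dz":0,"rx":0,"ry":0,"rz":0,"grip":-1}]'
python3 -m inch '[{"dx":0.15,"dy":0,"dz":0,"rx":0,"ry":0,"rz":0,"grip":-1},{"dx":0.15,"dy":0,"dz":0,"rx":0,"ry":0,"rz":0,"grip":-1},{"dx":0.12,"dy":0,"dz":0,"rx":0,"ry":0,"rz":0,"grip":-1},{"dx":0,"dy":0,"dz":0,"rx":0,"ry":0,"rz":0,"grip":-1},{"dx":0,"dy":0,"dz":0,"rx":0,"ry":0,"rz":0,"grip":-1},{"dx":0,"dy":0,"dz":0,"rx":0,"ry":0,"rz":0,"grip":-1},{"dx":0,"dy":0,"dz":0,"rx":0,"ry":0,"rz":0,"grip":-1}]'
```

```text
time: 11.6
tcp_pos: [0.6292, 0.2467, 0.0933]
ee_rot: [[-0.1, 0.995, -0.0], [0.995, 0.1, -0.002], [-0.002, -0.001, -1.0]]
force: [2.2, -5.8, 6.2]
grip_width: 0.0197
gripper_force: 90.4
time: 12.3
tcp_pos: [0.6273, 0.2646, 0.0933]
ee_rot: [[-0.101, 0.995, -0.0], [0.995, 0.101, -0.001], [-0.001, -0.001, -1.0]]
force: [1.1, -2.2, 5.3]
grip_width: 0.0197
gripper_force: 90.3
```

```bash
python3 -m inch '[{"dx":0,"dy":0,"dz":-0.5,"rx":0,"ry":0,"rz":0,"grip":-1},{"dx":0,"dy":0,"dz":-0.9,"rx":0,"ry":0,"rz":0,"grip":-1},{"dx":-0.93,"dy":-0.4,"dz":-0.2,"rx":0,"ry":0,"rz":0,"grip":-1},{"dx":-0.93,"dy":-0.4,"dz":0,"rx":0,"ry":0,"rz":0,"grip":-1},{"dx":-0.93,"dy":-0.4,"dz":0,"rx":0,"ry":0,"rz":0,"grip":-1},{"dx":-0.93,"dy":-0.4,"dz":0,"rx":0,"ry":0,"rz":0,"grip":-1},{"dx":-0.93,"dy":-0.4,"dz":0,"rx":0,"ry":0,"rz":0,"grip":-1},{"dx":-0.93,"dy":-0.4,"dz":0,"rx":0,"ry":0,"rz":0,"grip":-1},{"dx":-0.93,"dy":-0.4,"dz":0,"rx":0,"ry":0,"rz":0,"grip":-1},{"dx":-0.93,"dy":-0.4,"dz":0,"rx":0,"ry":0,"rz":0,"grip":-1},{"dx":-0.93,"dy":-0.4,"dz":0,"rx":0,"ry":0,"rz":0,"grip":-1},{"dx":-0.93,"dy":-0.4,"dz":0,"rx":0,"ry":0,"rz":0,"grip":-1}]'
python3 -m inch '[{"dx":-0.93,"dy":-0.4,"dz":0,"rx":0,"ry":0,"rz":0,"grip":-1},{"dx":-0.93,"dy":-0.4,"dz":0,"rx":0,"ry":0,"rz":0,"grip":-1},{"dx":-0.93,"dy":-0.4,"dz":0,"rx":0,"ry":0,"rz":0,"grip":-1},{"dx":-0.93,"dy":-0.4,"dz":0,"rx":0,"ry":0,"rz":0,"grip":-1},{"dx":0,"dy":0,"dz":0,"rx":0,"ry":0,"rz":-0.7,"grip":-1},{"dx":0,"dy":0,"dz":0,"rx":0,"ry":0,"rz":-0.7,"grip":-1},{"dx":0,"dy":0,"dz":0,"rx":0,"ry":0,"rz":-0.7,"grip":-1},{"dx":0,"dy":0,"dz":0,"rx":0,"ry":0,"rz":0,"grip":-1}]' >/dev/null
python3 -c "
from h import *
need([.4577,-.2738,.06],106)"
```

```text
time: 13.5
tcp_pos: [0.5039, -0.1221, 0.1564]
ee_rot: [[-0.102, 0.995, -0.003], [0.995, 0.102, 0.0], [0.001, -0.003, -1.0]]
force: [1.3, -0.3, -2.8]
grip_width: 0.0198
gripper_force: 89.2
t 14.3 tcp [ 0.4561 -0.2752  0.1564] F [-0.1  0.6 -2.9] w 0.0197 gf 89.2 q [-0.4   0.22  0.98  1.89 -0.2   1.14  0.92]
shift(in the turned frame) [0.02 0.05 2.41] turn [-0.03 -0.02 -0.11]
shift(now) [0.02 0.05 2.41]
```

Descend to just above the rest, then touch down gently.

```bash
python3 -m inch '[{"dx":0.02,"dy":0.05,"dz":0.8,"rx":0,"ry":0,"rz":-0.1,"grip":-1},{"dx":0,"dy":0,"dz":0.8,"rx":0,"ry":0,"rz":0,"grip":-1},{"dx":0,"dy":0,"dz":0.5,"rx":0,"ry":0,"rz":0,"grip":-1},{"dx":0,"dy":0,"dz":0.2,"rx":0,"ry":0,"rz":0,"grip":-1},{"dx":0,"dy":0,"dz":0.05,"rx":0,"ry":0,"rz":0,"grip":-1},{"dx":0,"dy":0,"dz":0,"rx":0,"ry":0,"rz":0,"grip":-1},{"dx":0,"dy":0,"dz":0,"rx":0,"ry":0,"rz":0,"grip":-1}]'
```

```text
time: 15.0
tcp_pos: [0.459, -0.2745, 0.064]
ee_rot: [[-0.274, 0.962, -0.0], [0.962, 0.274, -0.001], [-0.001, -0.0, -1.0]]
force: [0.8, -0.3, -3.1]
grip_width: 0.0197
gripper_force: 89.1
```

```bash
python3 -m inch '[{"dx":0,"dy":0,"dz":0.1,"rx":0,"ry":0,"rz":0,"grip":-1},{"dx":0,"dy":0,"dz":0.05,"rx":0,"ry":0,"rz":0,"grip":-1},{"dx":0,"dy":0,"dz":0.04,"rx":0,"ry":0,"rz":0,"grip":-1},{"dx":0,"dy":0,"dz":0,"rx":0,"ry":0,"rz":0,"grip":-1}]'
```

```text
time: 15.4
tcp_pos: [0.4585, -0.2741, 0.0557]
ee_rot: [[-0.274, 0.962, -0.001], [0.962, 0.274, 0.0], [0.001, -0.001, -1.0]]
force: [-0.7, 2.0, 1.0]
grip_width: 0.0202
gripper_force: 89.8
```

Force change of about 4 N: it is seated. Release to half-open, rise, look.

```bash
python3 -m inch '[{"dx":0,"dy":0,"dz":0,"rx":0,"ry":0,"rz":0,"grip":-0.3},{"dx":0,"dy":0,"dz":0,"rx":0,"ry":0,"rz":0,"grip":0.1},{"dx":0,"dy":0,"dz":0,"rx":0,"ry":0,"rz":0,"grip":0.1},{"dx":0,"dy":0,"dz":0,"rx":0,"ry":0,"rz":0,"grip":0.1},{"dx":0,"dy":0,"dz":-0.4,"rx":0,"ry":0,"rz":0,"grip":0.1},{"dx":0,"dy":0,"dz":-1,"rx":0,"ry":0,"rz":0,"grip":0.1},{"dx":0,"dy":0,"dz":-1,"rx":0,"ry":0,"rz":0,"grip":0.1},{"dx":0,"dy":0,"dz":-1,"rx":0,"ry":0,"rz":0,"grip":0.1},{"dx":0,"dy":0,"dz":0,"rx":0,"ry":0,"rz":0,"grip":0.1},{"dx":0,"dy":0,"dz":0,"rx":0,"ry":0,"rz":0,"grip":0.1}]'
python3 -c "
from h import *
shot('wrist','w4');shot('scene','s4')
a=cv2.imread('pics/w4.png')[100:300,200:440];b=cv2.imread('pics/s4.png')[120:320,160:520]
cv2.imwrite('pics/f.png',np.hstack([a,b]))"
```

```text
time: 16.4
tcp_pos: [0.4591, -0.2744, 0.193]
ee_rot: [[-0.274, 0.962, 0.001], [0.962, 0.274, -0.0], [-0.0, 0.001, -1.0]]
force: [0.6, 0.1, -0.5]
grip_width: 0.0469
gripper_force: 0.0
```

View pics/f.png

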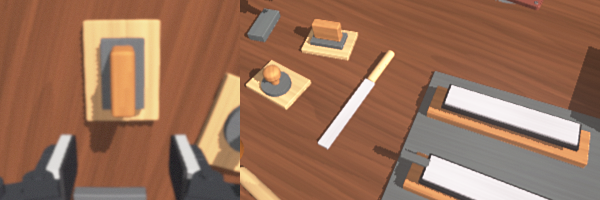

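The picture shows the block flat and centred on its rest (crop pixel about 122,75), released, with the gripper well clear above it.

```bash
python3 -c "
from rig import arm
print(arm.finish_job())"
```

```text
the job is handed in; nothing more can be done
None
```

The job is handed in at about 16.5 s of the 50 s allowed: the pointed blank was lapped in one stroke from tang to point with the bed about 5 mm down throughout (judged from tool height and force), and the block is back flat on the middle of its rest, released; no verdict was returned.

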